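# Open the latched gate of a shaker splash guard

### The job

Unlatch the splash guard around the bench shaker: gently press the red thumb lever down so the latch bar lifts out of its yellow catch, and keep it lifted while you draw the gate open towards the robot by its blue pull bar. Swing the gate round until it stands about square to the guard's front, let go so the latch bar drops back level, and leave the specimen jars where they stand. Do not press or pull hard on the gate or its latch (never above 20 N): the panels and catch are light.

Things in the scene. Friction and masses are not known exactly. Their poses are not given: they have to be found in the camera images.
- gate (a joint): Gate angle, rad: 0 shut; grows as the free end swings towards the robot (clockwise from above) up to a stop at 2.0. Clear panel in an aluminium frame, 295 mm wide, 12 mm thick, top edge 150 mm above the bench. The hinge is slightly stiff (0.12 N m, and damped), so the gate stays where it is left. With the bar in the catch it moves only about 0.02 rad.
- latch (a joint): Angle of the latch bar on the gate, rad: 0 level (its rest, on a stop), grows as the free end lifts, stops at 0.45. It falls back by its own weight. With the gate shut the hood of the catch stops it earlier.
- latch_pin (a point): Pin the bar turns on, on the gate's front, 215 mm from the hinge axis, 128 mm above the bench, 15 mm in front of the gate's middle plane. The steel bar is 12 mm high, 10 mm thick, and reaches 125 mm beyond the pin, past the gate's free edge into the catch; 70 mm from the pin on the hinge side it carries the red pad. Axes: the gate's.
- catch_post (a point): Middle of the top of the fixed post, 165 mm above the bench, that bears the yellow catch (110 mm from the pin): a lip in front of the bar, a hood above. The catch's height varies by plus or minus 14 mm and is not given: the bar must rise 3 to 31 mm to clear the lip; about 4 mm higher the hood stops it hard. Keep the bar lifted until the gate has opened some 0.15 rad.
- thumb_pad: Red pad of the thumb lever, 44 mm (x) by 50 mm (y), 6 mm thick; origin: centre of its top face, 138 mm above the bench at rest. x points square into the gate, y along it to the hinge, z up (tilts with the lever). 145 mm from the hinge axis. Pressing it down lifts the bar: about 1.5 to 4 N, rising sharply when the bar meets the hood after 4 to 23 mm of travel.
- pull_bar (a point): Middle of the blue level pull bar, 110 mm long along the gate, 12 mm thick, 14 mm high, 153 mm above the bench, 68 mm in front of the gate's middle plane. Axes: the gate's. Behind it, open from above, a pocket 56 mm deep and 90 mm long between two black legs; its floor is the red pad, 22 mm below the bar's top. Closed fingers fit in, press the pad and pull on the bar's back.
- hinge (a point): Point on the gate's upright hinge axis, 153 mm above the bench, at the gate's left end seen from the robot. Axes of the gate: x square to it, into the guard when shut; y along it from free end to hinge; z up. They turn with the gate.
- jar_red_mid (a point): Loose specimen jar with a white lid and a red band, 60 mm across and 72 mm tall, on the shaker's platform inside the guard; a bystander. Point at its centre, half-way up.
- jar_blue_mid (a point): Loose specimen jar with a white lid and a blue band, 60 mm across and 72 mm tall, on the shaker's platform inside the guard; a bystander. Point at its centre, half-way up.
- jar_yellow_mid (a point): Loose specimen jar with a white lid and a yellow band, 60 mm across and 72 mm tall, on the bench to the right of the guard, outside the gate's sweep; a bystander. Point at its centre, half-way up.

How it is judged:
By the outcome, as a careful person would: the job done as asked, in the order asked, and still so for the second after the job is handed in, with the robot touching nothing.
It also fails if it takes over 51 s, if anything falls off the work surface, if the arm or the gripper's body presses on something with over 40 N, if the wrist force passes 120 N, or if a joint passes its speed limit or range.

### The arm

A 6-joint arm with a two-finger parallel gripper is mounted at the origin on the work surface. World frame = base frame: x ahead of the robot, y to its left, z up, the work surface at z = 0. Lengths are in mm, angles in rad, forces in N, time in s.
With the tool pointing down it reaches from about 350 to 875 mm from the base axis. Payload 4.2 kg.
Tool frame: the origin (TCP) lies on the mounting face of the last link; the fingertips stand 173 mm ahead of it and the grasp point (between the pads) lies 155 mm ahead of it (tcp_to_grasp is the distance from the TCP to the grasp point, in mm); z points along the fingers, y is the direction in which the jaws open and shut (so a half turn about z gives the same grasp; the last joint's range is limited). The gripper opens to 85 mm and grips with 20 to 120 N. Pads are 22 mm wide; open, the fingers measure 114 mm over their backs; the gripper's body (76 mm by 85 mm) begins 54 mm behind the grasp point. The pads swing forward as they close: fully open they stand 13 mm farther back than shut.
Start: joints at [1.46, 0.385, 0.008, 0, -1.194, -0.259], TCP at [225.86, 582.741, 404.712] pointing down, gripper open.
Joint ranges: [-3.14, 3.14], [-1.21, 2.06], [-1.07, 1.41], [-3.16, 2.05], [-2.99, -0.16], [-3.1, 3.1]. Speed limits (rad/s): [2.79, 2.79, 3.14, 3.14, 3.14, 3.14].

### API

Orientations are given as a unit quaternion [x, y, z, w].
In Python, from bench import * gives the robot as it stands. The module is installed in compiled form; this text tells all that it offers.
- The arm moves only by the tool apply_moves, never from a script. Its arguments are lists of equal length, an entry for each row: "fingers": the closure, from 0 (fully open) to 1 (shut); "dp": the shift along the world's x, y, z in cm, a list of three; "yaw": the turn about the world's z in degrees. A call has 1 to 10 rows; each row is the pose to reach, as a shift and turn from the pose measured when the call began; what a row does not reach only later rows make up. A row lasts 1/10 s, in which the tool goes at most 50 mm and 8.59 degrees, less where a joint would pass 70% of its speed; a pose out of reach is approached as far as the arm can. A call with a gripper value outside its range is refused whole. The fingers move at their own pace and stop on an object; the grip force is fixed at half the most. Time passes only in rows, so rows that repeat a pose let the fingers close. It gives the time, the measured TCP pose, the force and the opening at its end, in the units of the state.
- read_state(): the state, without advancing time (a new reading comes with each control period).
- get_image(name): name is "scene" or "top"; returns a dict with "color" (384x512x3 uint8, blue, green, red), "mtx" (3x3 intrinsics, pixels), "k1" (the pictures are not rectified: a ray, as slopes to the right and down, at radius r is drawn at 1 + k1 r^2 times it, then the intrinsics apply), "camera_from_world" (4x4, takes a point from world to camera coordinates). Camera axes: x right, y down, z forward; pixel columns grow to the right and rows downward; lengths in mm; the calibration is good to about 2 mm. A picture is of the moment at which its call begins. There is no depth.
- job_done(): hands the job in, once; it reports no verdict.
The state is a dict: "clock": time; "joints": joint angles; "joint_vel": joint speeds; "joint_efforts": joint torques, N m; "position": TCP position; "ee_rot": TCP orientation; "contact_force": force on the tool from outside, world axes, zero at the start; "wrist_torque": the same for the moment, N m; "gripper_width": finger opening in mm.
Only numpy, scipy, OpenCV 4.12 (cv2) and the standard library are available. Lean on these libraries where they do the work, as an engineer would, in place of code of your own. Each camera call takes 0.05 s, during which the arm holds its last target. There are 200 camera calls.

## Working session

There is one attempt and no reset: what is moved stays moved. The work goes in short steps, Python scripts to look and compute and a tool call to move; the robot and the scene stay as the last step left them, time stands still between calls to the robot, and variables do not carry over. Pictures are saved under pics/ and viewed, about 8 in all and at most 12, crops included, and the job is handed in when it is done.

Besides the shell and the picture viewer there is one more tool, called after "Emit:" in YAML: its name, and indented under it one key for each argument. apply_moves: Moves the arm, as the interface text tells. Its arguments: {"type":"object","properties":{"fingers":{"type":"array","items":{"type":"number"}},"dp":{"type":"array","items":{"type":"array","items":{"type":"number"}}},"yaw":{"type":"array","items":{"type":"number"}}},"required":["fingers","dp","yaw"]}

```bash
mkdir -p pics; cat > h.py <<'E'
from bench import *
import numpy as np, cv2
def ray(im,uv):
    K=np.array(im["mtx"]);T=np.array(im["camera_from_world"])
    p=cv2.undistortPoints(np.array([[uv]],float),K,np.array([im["k1"],0,0,0,0.]))[0,0]
    d=T[:3,:3].T@np.array([p[0],p[1],1]);o=-T[:3,:3].T@T[:3,3];return o,d/np.linalg.norm(d)
def onz(im,uv,z):
    o,d=ray(im,uv);return o+d*(z-o[2])/d[2]
def tri(rs):
    A=sum(np.eye(3)-np.outer(d,d) for o,d in rs);b=sum((np.eye(3)-np.outer(d,d))@o for o,d in rs);return np.linalg.solve(A,b)
def masks(im):
    h=cv2.cvtColor(im["color"],cv2.COLOR_BGR2HSV)
    r=lambda a,b,s=110,v=60:cv2.inRange(h,(a,s,v),(b,255,255))
    return dict(red=r(0,8)|r(172,180),blue=r(100,125),yellow=r(20,35))
def blobs(m,amin=25):
    n,l,s,c=cv2.connectedComponentsWithStats(m)
    return [(i,s[i].tolist(),c[i].round(1).tolist()) for i in range(1,n) if s[i,4]>amin],l
E
python3 - <<'E'
from h import *
s=read_state();print(s)
ims=[get_image(n) for n in("scene","top")]
for n,im in zip(("scene","top"),ims):
    print(n,np.array(im["mtx"]).round(1).tolist(),im["k1"],np.array(im["camera_from_world"]).round(3).tolist())
    for k,m in masks(im).items(): print(k,[(b[1],b[2]) for b in blobs(m)[0]])
    cv2.imwrite(f"pics/{n}0.png",cv2.resize(im["color"],(800,600),interpolation=cv2.INTER_CUBIC))
E
```

```text
{'clock': 0.0, 'joints': array([ 1.45956256e+00,  3.85578959e-01,  6.60537833e-03, -4.98571113e-04,
       -1.19398833e+00, -2.58617987e-01]), 'joint_vel': array([-0.00153388, -0.0008205 , -0.00029294, -0.00056394,  0.00110448,
       -0.00145708]), 'joint_efforts': array([-5.96813225e-04, -3.92292738e+01,  1.88400936e+01,  4.18624476e+00,
       -4.60044030e-03,  5.50314994e-07]), 'position': array([225.8050739 , 582.56382264, 403.59969292]), 'ee_rot': array([ 9.82932364e-01, -1.83963969e-01, -1.51347218e-04,  1.09691358e-03]), 'contact_force': array([ 0.34696491, -0.05143237,  0.33563774]), 'wrist_torque': array([0.01650651, 0.03610831, 0.00398958]), 'gripper_width': 85.23320757130136}
scene [[410.3, 0.0, 257.1], [0.0, 410.3, 197.2], [0.0, 0.0, 1.0]] -0.08388205367978098 [[-0.229, 0.973, 0.0, 216.0], [0.738, 0.174, -0.652, -399.261], [-0.634, -0.149, -0.759, 1321.814], [0.0, 0.0, 0.0, 1.0]]
red [([258, 181, 28, 18, 363], [271.7, 189.7]), ([276, 256, 31, 18, 218], [290.0, 267.4])]
blue [([0, 96, 48, 40, 837], [22.2, 117.5]), ([250, 165, 51, 15, 330], [274.8, 172.5]), ([199, 244, 29,
[... 227 characters left out ...]
, 202.4])]
top [[413.3, 0.0, 254.3], [0.0, 413.3, 182.8], [0.0, 0.0, 1.0]] 0.04382685483632608 [[-0.065, -0.998, -0.002, -51.688], [-0.971, 0.064, -0.232, 682.471], [0.231, -0.013, -0.973, 962.471], [0.0, 0.0, 0.0, 1.0]]
red [([194, 144, 21, 13, 79], [205.9, 152.0]), ([220, 180, 22, 19, 402], [230.4, 188.9])]
blue [([250, 141, 22, 10, 80], [260.8, 146.4]), ([464, 140, 25, 23, 166], [471.4, 154.5]), ([228, 164, 27, 5, 105], [241.1, 166.0]), ([207, 198, 47, 8, 244], [229.9, 201.5]), ([506, 250, 6, 16, 56], [509.4, 255.6])]
yellow [([502, 147, 10, 7, 46], [506.2, 150.9]), ([302, 171, 9, 23, 121], [306.7, 181.1]), ([284, 180, 11, 7, 52], [289.0, 183.3]), ([331, 193, 16, 16, 60], [335.9, 202.8])]
```

View pics/scene0.png

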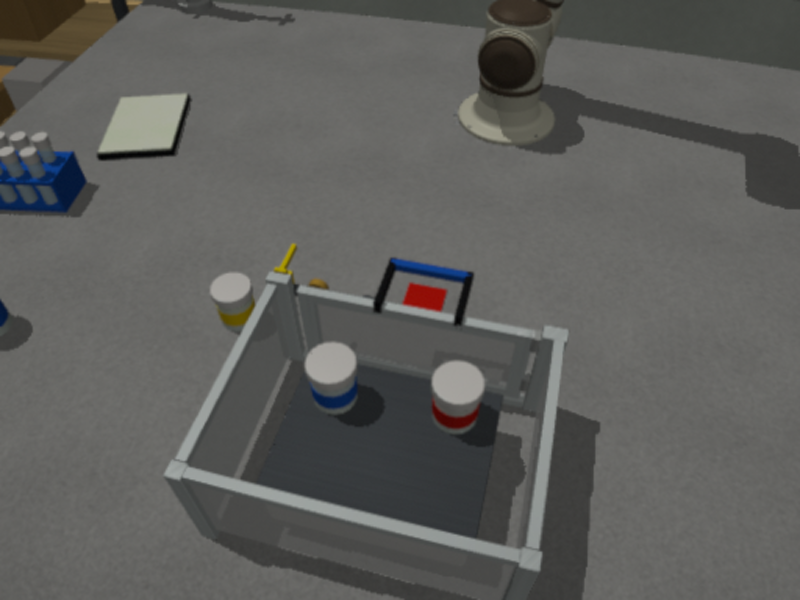

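View pics/top0.png

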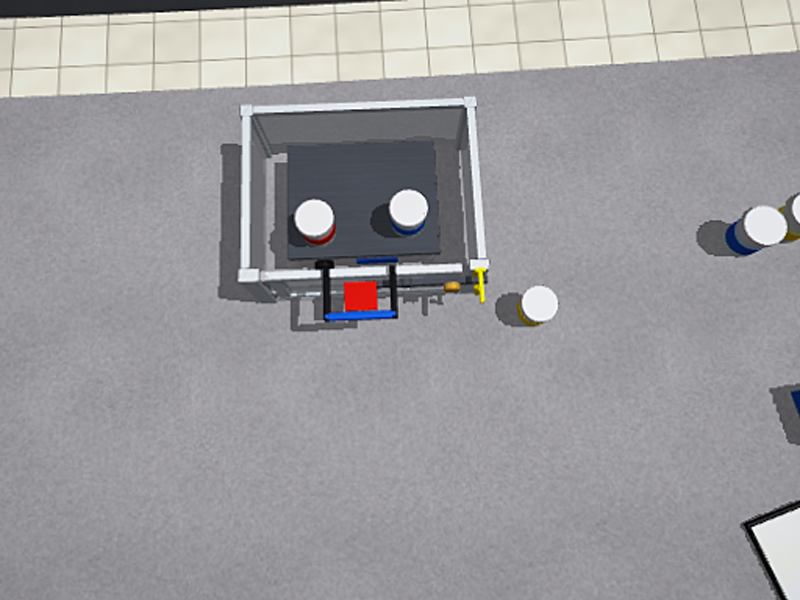

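The scene view, taken from behind the guard, shows the blue bar at about (430,268), the red pad at (425,297) and the yellow catch at (285,260). In the top view they are at (360,315), (361,296) and (482,285). The jars are clear of the arm, and next I'll triangulate.

```bash
python3 - <<'E'
from h import *
S,T=[get_image(n) for n in("scene","top")]
def ends(im,k,near):
    bl,l=blobs(masks(im)[k]);b=min(bl,key=lambda b:np.hypot(b[2][0]-near[0],b[2][1]-near[1]))
    r=cv2.minAreaRect(np.argwhere(l==b[0])[:,::-1].astype(np.float32));bx=cv2.boxPoints(r);print(k,r)
    c=np.array(r[0]);e=bx[0]-bx[1],bx[1]-bx[2];v=max(e,key=np.linalg.norm)
    v=v*np.sign(v[0]); return c,c-v/2,c+v/2,bx
bs=ends(S,"blue",(275,172));bt=ends(T,"blue",(230,201))
# scene camera faces the robot: left in scene = right in top
for n,a,b in(("mid",bs[0],bt[0]),("free",bs[1],bt[2]),("hinge",bs[2],bt[1])):
    print(n,tri([ray(S,a),ray(T,b)]).round(1), onz(S,a,160).round(1),onz(T,b,160).round(1), onz(T,b,153).round(1))
rt=ends(T,"red",(230,189)); rs=ends(S,"red",(272,190))
for p in rt[3]:print("padT",p,onz(T,p,138).round(1))
for p in rs[3]:print("padS",p,onz(S,p,138).round(1))
print("padmid",tri([ray(S,rs[0]),ray(T,rt[0])]).round(1), onz(T,rt[0],138).round(1))
print("yellow",tri([ray(S,(183.3,166.4)),ray(T,(306.7,181.1))]).round(1))
for n,im,b in(("s",S,(170,145,90,60)),("t",T,(190,155,140,60))):
    x,y,w,h=b;cv2.imwrite(f"pics/crop_{n}.png",cv2.resize(im["color"][y:y+h,x:x+w],None,fx=5.5,fy=5.5,interpolation=cv2.INTER_CUBIC))
a=cv2.imread("pics/crop_s.png");b=cv2.imread("pics/crop_t.png");w=780
o=np.vstack([cv2.resize(a,(495,330))if 0 else cv2.copyMakeBorder(cv2.resize(a,(405,270)),0,0,0,w-405,0),cv2.resize(b,(770,330)) if 0 else cv2.copyMakeBorder(cv2.resize(b,(756,324)),0,0,0,w-756,0)])
cv2.imwrite("pics/crops.png",o)
E
```

```text
blue ((274.6960144042969, 172.67201232910156), (50.98235321044922, 6.976532936096191), 10.304845809936523)
blue ((230.04071044921875, 201.47744750976562), (5.620123386383057, 46.08501052856445), 87.61405944824219)
mid [619.8 -38.3 154.2] [625.7 -39.1 160. ] [618.3 -36.7 160. ] [619.7 -36.4 153. ]
free [618.6 -90.8 153.6] [624.8 -90.3 160. ] [617.1 -89.7 160. ] [618.4 -89.7 153. ]
hinge [621.   13.7 154.9] [626.6  11.1 160. ] [619.6  16.1 160. ] [621.   16.9 153. ]
red ((230.5, 189.0), (18.0, 21.0), 90.0)
red ((271.57354736328125, 189.6075439453125), (25.800395965576172, 14.497364044189453), 10.619654655456543)
padT [220. 180.] [676.2 -14.5 138. ]
padT [241. 180.] [672.9 -64.4 138. ]
padT [241. 198.] [629.2 -61.9 138. ]
padT [220. 198.] [632.5 -12.5 138. ]
padS [257.55844 194.3547 ] [670.1 -63.4 138. ]
padS [260.23013 180.10565] [631.8 -66.9 138. ]
padS [285.58865 184.86038] [632.8 -14.7 138. ]
padS [282.91696 199.10944] [670.7 -12.9 138. ]
padmid [652.4 -38.8 139. ] [652.6 -38.3 138. ]
yellow [ 654.2 -217.7  164.2]
```

View pics/crops.png

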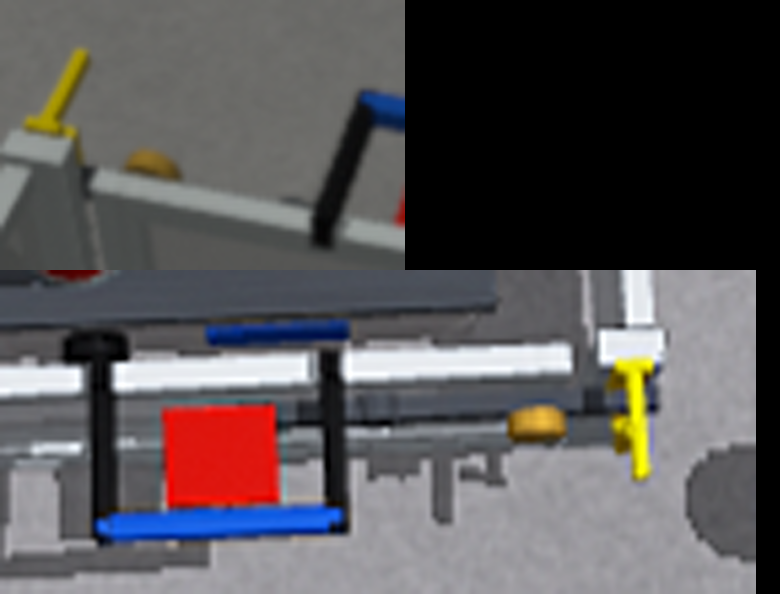

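Bar mid is at about (620, -38, 154), pad at (652, -38.5, 139), and the gate's y axis points about 88.6° in world. The hinge should be near (692, 105). I'll close the fingers and move above the pocket.

Emit:
apply_moves:
  fingers: [1,1,1,1,1,1,1,1,1,1]
  dp:
    - [3,-4,0]
    - [6,-8,0]
    - [9,-12.5,0]
    - [12,-17,0]
    - [15,-21.5,0]
    - [18,-26,0]
    - [21,-30,0]
    - [24,-34.5,0]
    - [26,-38,0]
    - [28,-42,0]
  yaw: [2,4,6,8,10,12,14,16,18,20]

```text
clock: 1.2
position: [504.1, 165.6, 404.1]
ee_rot: [1.0, -0.01, 0.0, 0.001]
contact_force: [0.3, 0.5, 0.6]
gripper_width: -0.2
```

Emit:
apply_moves:
  fingers: [1,1,1,1,1,1,1,1,1,1]
  dp:
    - [3,-4,0]
    - [6,-8,0]
    - [9,-12,0]
    - [11,-16,0]
    - [13,-19,0]
    - [13,-19,0]
    - [13,-19,0]
    - [13,-19,0]
    - [13,-19,0]
    - [13,-19,0]
  yaw: [0,0,0,0,0,0,0,0,0,0]

```text
clock: 2.2
position: [633.8, -23.2, 404.5]
ee_rot: [1.0, -0.009, 0.0, 0.001]
contact_force: [0.4, 0.0, 0.3]
gripper_width: -0.2
```

Emit:
apply_moves:
  fingers: [1,1,1,1,1,1,1,1]
  dp:
    - [0.4,-0.8,0]
    - [0.8,-1.5,0]
    - [0.8,-1.5,-1.5]
    - [0.8,-1.5,-3]
    - [0.8,-1.5,-4.5]
    - [0.8,-1.5,-5.5]
    - [0.8,-1.5,-5.5]
    - [0.8,-1.5,-5.5]
  yaw: [0,0,0,0,0,0,0,0]

```text
clock: 3.0
position: [642.1, -38.4, 349.8]
ee_rot: [1.0, -0.009, 0.001, 0.001]
contact_force: [0.7, -1.0, -0.1]
gripper_width: 0.1
```

```bash
python3 - <<'E'
from h import *
S,T=[get_image(n) for n in("scene","top")]
a=cv2.resize(S["color"][120:230,180:340],(800,550),interpolation=cv2.INTER_CUBIC)
cv2.imwrite("pics/s2.png",a)
E
```

```text
(no output)
```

View pics/s2.png

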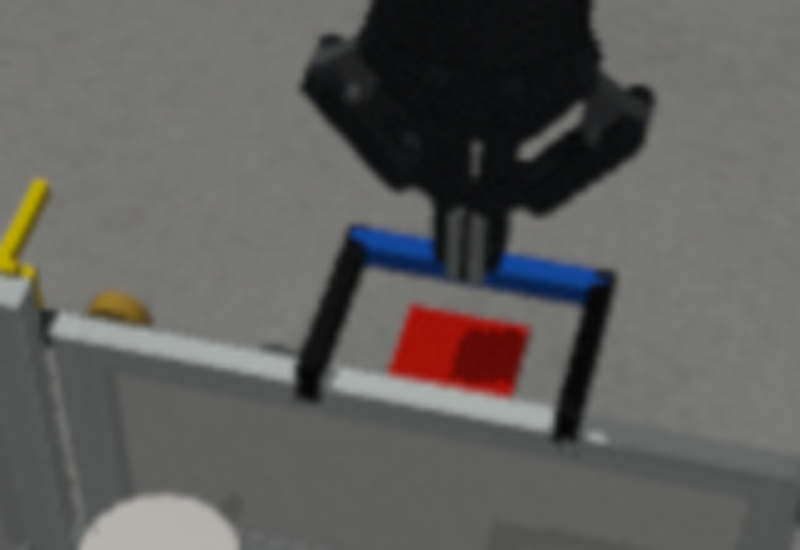

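The closed fingertip at (465,278) hangs over the pocket, just behind the bar. I'll go down in small steps.

Emit:
apply_moves:
  fingers: [1,1,1,1,1,1]
  dp:
    - [0,0,-1]
    - [0,0,-2]
    - [0,0,-2.8]
    - [0,0,-3.3]
    - [0,0,-3.3]
    - [0,0,-3.3]
  yaw: [0,0,0,0,0,0]

```text
clock: 3.7
position: [642.2, -38.3, 317.5]
ee_rot: [1.0, -0.009, 0.001, 0.001]
contact_force: [-0.3, -0.2, -0.2]
gripper_width: 0.1
```

Emit:
apply_moves:
  fingers: [1,1,1,1,1]
  dp:
    - [0,0,-0.2]
    - [0,0,-0.4]
    - [0,0,-0.6]
    - [0,0,-0.7]
    - [0,0,-0.7]
  yaw: [0,0,0,0,0]

```text
clock: 4.2
position: [642.3, -38.2, 310.7]
ee_rot: [1.0, -0.008, 0.001, 0.001]
contact_force: [-0.1, -0.0, 2.3]
gripper_width: -0.3
```

Emit:
apply_moves:
  fingers: [1,1,1]
  dp:
    - [0,0,-0.1]
    - [0,0,-0.2]
    - [0,0,-0.2]
  yaw: [0,0,0]

```text
clock: 4.5
position: [642.2, -38.0, 308.7]
ee_rot: [1.0, -0.008, 0.002, 0.0]
contact_force: [-1.0, 1.6, 2.5]
gripper_width: -0.1
```

Emit:
apply_moves:
  fingers: [1,1,1]
  dp:
    - [0,0,-0.1]
    - [0,0,-0.15]
    - [0,0,-0.15]
  yaw: [0,0,0]

```text
clock: 4.8
position: [642.3, -37.9, 307.1]
ee_rot: [1.0, -0.008, 0.002, 0.0]
contact_force: [-0.8, 2.0, 2.1]
gripper_width: 0.4
```

Emit:
apply_moves:
  fingers: [1,1,1]
  dp:
    - [0,0,-0.1]
    - [0,0,-0.15]
    - [0,0,-0.15]
  yaw: [0,0,0]

```text
clock: 5.1
position: [642.3, -37.9, 305.5]
ee_rot: [1.0, -0.008, 0.002, 0.0]
contact_force: [-0.9, 1.8, 2.4]
gripper_width: 0.2
```

Emit:
apply_moves:
  fingers: [1,1,1]
  dp:
    - [0,0,-0.1]
    - [0,0,-0.15]
    - [0,0,-0.15]
  yaw: [0,0,0]

```text
clock: 5.4
position: [642.3, -37.9, 303.8]
ee_rot: [1.0, -0.008, 0.002, 0.0]
contact_force: [-1.8, 2.1, 2.2]
gripper_width: 0.2
```

Emit:
apply_moves:
  fingers: [1,1,1]
  dp:
    - [0,0,-0.1]
    - [0,0,-0.15]
    - [0,0,-0.15]
  yaw: [0,0,0]

```text
clock: 5.7
position: [642.4, -37.8, 302.2]
ee_rot: [1.0, -0.008, 0.002, 0.0]
contact_force: [-1.1, 2.2, 2.5]
gripper_width: 0.4
```

Emit:
apply_moves:
  fingers: [1,1,1]
  dp:
    - [0,0,-0.1]
    - [0,0,-0.15]
    - [0,0,-0.15]
  yaw: [0,0,0]

```text
clock: 6.0
position: [642.4, -37.8, 300.6]
ee_rot: [1.0, -0.008, 0.002, 0.0]
contact_force: [-1.6, 2.5, 2.4]
gripper_width: -0.2
```

Emit:
apply_moves:
  fingers: [1,1,1]
  dp:
    - [0,0,-0.1]
    - [0,0,-0.15]
    - [0,0,-0.15]
  yaw: [0,0,0]

```text
clock: 6.3
position: [642.4, -37.9, 299.0]
ee_rot: [1.0, -0.008, 0.002, 0.0]
contact_force: [-1.0, 2.3, 3.1]
gripper_width: -0.3
```

Emit:
apply_moves:
  fingers: [1,1,1]
  dp:
    - [0,0,-0.1]
    - [0,0,-0.15]
    - [0,0,-0.15]
  yaw: [0,0,0]

```text
clock: 6.6
position: [642.4, -37.9, 297.4]
ee_rot: [1.0, -0.008, 0.001, 0.0]
contact_force: [-0.1, 1.5, 2.0]
gripper_width: 0.3
```

Emit:
apply_moves:
  fingers: [1,1,1]
  dp:
    - [0,0,-0.1]
    - [0,0,-0.15]
    - [0,0,-0.15]
  yaw: [0,0,0]

```text
clock: 6.9
position: [642.4, -37.9, 296.5]
ee_rot: [1.0, -0.008, 0.002, 0.001]
contact_force: [-1.4, 1.5, 5.1]
gripper_width: 0.5
```

Emit:
apply_moves:
  fingers: [1,1,1]
  dp:
    - [0,0,-0.1]
    - [0,0,-0.15]
    - [0,0,-0.15]
  yaw: [0,0,0]

```text
clock: 7.2
position: [642.3, -37.9, 296.3]
ee_rot: [1.0, -0.008, 0.002, 0.001]
contact_force: [-3.4, 1.3, 6.9]
gripper_width: 0.1
```

Emit:
apply_moves:
  fingers: [1,1,1]
  dp:
    - [0,0,-0.1]
    - [0,0,-0.15]
    - [0,0,-0.15]
  yaw: [0,0,0]

```text
clock: 7.5
position: [642.2, -37.8, 296.3]
ee_rot: [1.0, -0.008, 0.002, 0.001]
contact_force: [-3.7, 2.0, 9.3]
gripper_width: -0.0
```

The hood was met at TCP z of about 296.5 after 14 mm of pad travel, with a peak of 9 N. I'll back off about 1 mm, keeping the bar lifted, and tabulate the arc.

Emit:
apply_moves:
  fingers: [1,1,1,1]
  dp:
    - [0,0,0.05]
    - [0,0,0.1]
    - [0,0,0.1]
    - [0,0,0.1]
  yaw: [0,0,0,0]

```text
clock: 7.9
position: [642.2, -37.8, 296.9]
ee_rot: [1.0, -0.008, 0.002, 0.001]
contact_force: [-1.0, 1.8, 1.2]
gripper_width: -0.1
```

```bash
cat > arc.py <<'E'
from h import *
import sys
H=np.array([691.6,105.]);r0=np.array([-54.6,-143.])
p=read_state()["position"];a=float(sys.argv[1]);b=float(sys.argv[2]);zt=float(sys.argv[3])
for th in np.linspace(a,b,10):
    t=np.radians(th);c,s=np.cos(t),np.sin(t)
    q=H+[c*r0[0]+s*r0[1],-s*r0[0]+c*r0[1]];print(th.round(1),((q-p[:2])/10).round(2),round((zt-p[2])/10,2))
print(p.round(1))
E
python3 arc.py 0 9 297.2
```

```text
0.0 [-0.52 -0.02] 0.03
1.0 [-0.77  0.08] 0.03
2.0 [-1.02  0.18] 0.03
3.0 [-1.26  0.29] 0.03
4.0 [-1.51  0.4 ] 0.03
5.0 [-1.75  0.51] 0.03
6.0 [-1.99  0.63] 0.03
7.0 [-2.23  0.75] 0.03
8.0 [-2.46  0.88] 0.03
9.0 [-2.69  1.01] 0.03
[642.2 -37.8 296.9]
```

Emit:
apply_moves:
  fingers: [1,1,1,1,1]
  dp:
    - [-0.2,0,0]
    - [-0.4,0,0]
    - [-0.6,0,0]
    - [-0.75,0.1,0]
    - [-0.75,0.1,0]
  yaw: [0,0,0,0,0]

```text
clock: 8.4
position: [634.4, -36.9, 297.0]
ee_rot: [1.0, -0.008, 0.002, 0.001]
contact_force: [0.5, 0.7, 3.5]
gripper_width: 0.3
```

Emit:
apply_moves:
  fingers: [1,1,1,1]
  dp:
    - [-0.2,0.05,0]
    - [-0.35,0.1,0]
    - [-0.5,0.2,0]
    - [-0.5,0.2,0]
  yaw: [0,-1,-2,-2]

```text
clock: 8.8
position: [629.1, -34.9, 297.1]
ee_rot: [1.0, -0.026, 0.001, 0.001]
contact_force: [-0.3, 0.8, 3.4]
gripper_width: -0.0
```

Emit:
apply_moves:
  fingers: [1,1,1,1]
  dp:
    - [-0.2,0.1,0]
    - [-0.35,0.15,0]
    - [-0.5,0.2,0]
    - [-0.5,0.2,0]
  yaw: [-1,-1,-2,-2]

```text
clock: 9.2
position: [623.9, -32.6, 297.2]
ee_rot: [0.999, -0.043, 0.001, 0.001]
contact_force: [1.3, 2.1, 2.9]
gripper_width: 0.1
```

```bash
python3 - <<'E'
from h import *
S,T=[get_image(n) for n in("scene","top")]
print(read_state()["position"],read_state()["contact_force"])
a=cv2.resize(S["color"][130:230,160:310],(780,520),interpolation=cv2.INTER_CUBIC)
cv2.imwrite("pics/s3.png",a)
E
```

```text
[624.01330486 -32.65677662 297.17708196] [0.78874293 1.45018572 2.74348186]
```

View pics/s3.png

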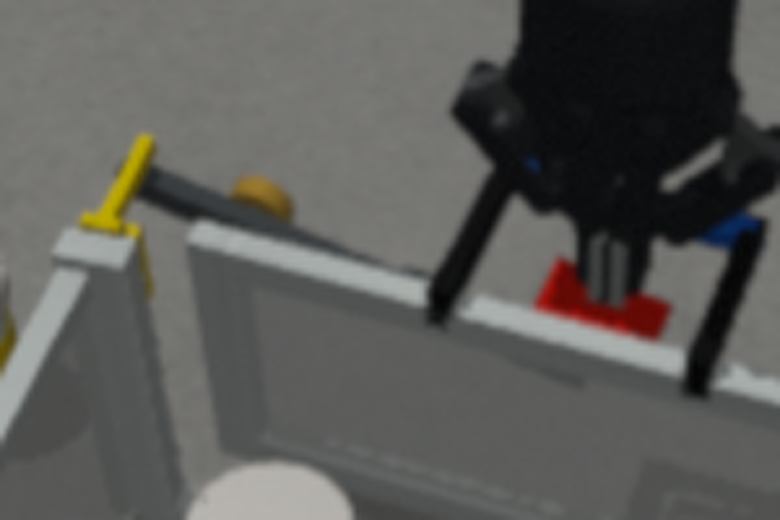

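The gate is following: the steel bar has passed the yellow lip at (140,185), the gap to the post is open and the pad is held down. I'll continue along the arc.

```bash
python3 arc.py 6.3 15.3 297.2;python3 arc.py 18 45 297.2
```

```text
6.3 [-0.24  0.15] 0.0
7.3 [-0.47  0.28] 0.0
8.3 [-0.71  0.4 ] 0.0
9.3 [-0.94  0.54] 0.0
10.3 [-1.17  0.67] 0.0
11.3 [-1.4   0.81] 0.0
12.3 [-1.62  0.96] 0.0
13.3 [-1.84  1.11] 0.0
14.3 [-2.06  1.26] 0.0
15.3 [-2.28  1.41] 0.0
[624.  -32.7 297.2]
18.0 [-2.85  1.85] 0.0
21.0 [-3.46  2.37] 0.0
24.0 [-4.05  2.92] 0.0
27.0 [-4.6  3.5] 0.0
30.0 [-5.12  4.11] 0.0
33.0 [-5.61  4.75] 0.0
36.0 [-6.06  5.41] 0.0
39.0 [-6.48  6.09] 0.0
42.0 [-6.87  6.79] 0.0
45.0 [-7.21  7.51] 0.0
[624.  -32.7 297.2]
```

Emit:
apply_moves:
  fingers: [1,1,1,1,1,1,1,1,1,1]
  dp:
    - [-0.24,0.15,0]
    - [-0.47,0.28,0]
    - [-0.71,0.4,0]
    - [-0.94,0.54,0]
    - [-1.17,0.67,0]
    - [-1.4,0.81,0]
    - [-1.62,0.96,0]
    - [-1.84,1.11,0]
    - [-2.06,1.26,0]
    - [-2.28,1.41,0]
  yaw: [-1,-2,-3,-4,-5,-6,-7,-8,-9,-10]

```text
clock: 10.3
position: [600.9, -18.5, 297.1]
ee_rot: [0.991, -0.131, 0.001, 0.001]
contact_force: [0.9, -0.0, 1.8]
gripper_width: 0.1
```

```bash
python3 arc.py 16.5 27.3 297.2
```

```text
16.5 [-0.23  0.19] 0.01
17.7 [-0.48  0.39] 0.01
18.9 [-0.73  0.59] 0.01
20.1 [-0.97  0.8 ] 0.01
21.3 [-1.21  1.01] 0.01
22.5 [-1.45  1.23] 0.01
23.7 [-1.68  1.45] 0.01
24.9 [-1.9   1.68] 0.01
26.1 [-2.12  1.91] 0.01
27.3 [-2.34  2.15] 0.01
[600.9 -18.5 297.1]
```

Emit:
apply_moves:
  fingers: [1,1,1,1,1,1,1,1,1,1]
  dp:
    - [-0.23,0.19,0]
    - [-0.48,0.39,0]
    - [-0.73,0.59,0]
    - [-0.97,0.8,0]
    - [-1.21,1.01,0]
    - [-1.45,1.23,0]
    - [-1.68,1.45,0]
    - [-1.9,1.68,0]
    - [-2.12,1.91,0]
    - [-2.34,2.15,0]
  yaw: [-1,-2,-3,-4.5,-6,-7,-8,-9.5,-11,-12]

```text
clock: 11.3
position: [577.2, 3.1, 297.1]
ee_rot: [0.972, -0.234, 0.001, 0.001]
contact_force: [0.1, -1.2, 2.5]
gripper_width: -0.1
```

```bash
python3 arc.py 28.8 42.3 297.2
```

```text
28.8 [-0.24  0.29] 0.01
30.3 [-0.49  0.6 ] 0.01
31.8 [-0.74  0.91] 0.01
33.3 [-0.98  1.23] 0.01
34.8 [-1.21  1.56] 0.01
36.3 [-1.43  1.89] 0.01
37.8 [-1.64  2.23] 0.01
39.3 [-1.85  2.58] 0.01
40.8 [-2.04  2.93] 0.01
42.3 [-2.23  3.29] 0.01
[577.2   3.1 297.1]
```

Emit:
apply_moves:
  fingers: [1,1,1,1,1,1,1,1,1,1]
  dp:
    - [-0.24,0.29,0]
    - [-0.49,0.6,0]
    - [-0.74,0.91,0]
    - [-0.98,1.23,0]
    - [-1.21,1.56,0]
    - [-1.43,1.89,0]
    - [-1.64,2.23,0]
    - [-1.85,2.58,0]
    - [-2.04,2.93,0]
    - [-2.23,3.29,0]
  yaw: [-1.5,-3,-4.5,-6,-7.5,-9,-10.5,-12,-13.5,-15]

```text
clock: 12.3
position: [554.7, 36.2, 297.0]
ee_rot: [0.933, -0.36, 0.0, 0.002]
contact_force: [0.9, -0.2, 2.2]
gripper_width: -0.1
```

```bash
python3 arc.py 43.8 57.3 297.2
python3 - <<'E'
from h import *
T=get_image("top")
cv2.imwrite("pics/t4.png",cv2.resize(T["color"][120:270,110:360],(800,480),interpolation=cv2.INTER_CUBIC))
E
```

```text
43.8 [-0.15  0.34] 0.02
45.3 [-0.32  0.7 ] 0.02
46.8 [-0.47  1.07] 0.02
48.3 [-0.62  1.44] 0.02
49.8 [-0.76  1.82] 0.02
51.3 [-0.88  2.2 ] 0.02
52.8 [-1.    2.58] 0.02
54.3 [-1.11  2.97] 0.02
55.8 [-1.21  3.36] 0.02
57.3 [-1.29  3.75] 0.02
[554.7  36.2 297. ]
```

View pics/t4.png

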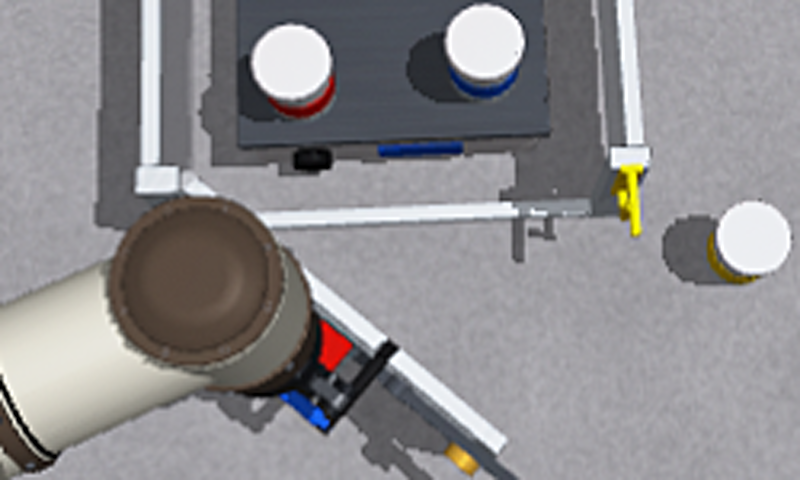

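The gate stands at about 40°, with the bar edge running from (300,270) to (500,445), and the jars are untouched. Carrying on.

Emit:
apply_moves:
  fingers: [1,1,1,1,1,1,1,1,1,1]
  dp:
    - [-0.15,0.34,0]
    - [-0.32,0.7,0]
    - [-0.47,1.07,0]
    - [-0.62,1.44,0]
    - [-0.76,1.82,0]
    - [-0.88,2.2,0]
    - [-1.0,2.58,0]
    - [-1.11,2.97,0]
    - [-1.21,3.36,0]
    - [-1.29,3.75,0]
  yaw: [-1.5,-3,-4.5,-6,-7.5,-9,-10.5,-12,-13.5,-15]

```text
clock: 13.35
position: [541.5, 74.3, 297.0]
ee_rot: [0.878, -0.479, 0.0, 0.001]
contact_force: [0.7, -1.1, 2.3]
gripper_width: 0.0
```

```bash
python3 arc.py 58.8 72.3 297.2
```

```text
58.8 [-0.05  0.33] 0.02
60.3 [-0.11  0.73] 0.02
61.8 [-0.17  1.12] 0.02
63.3 [-0.22  1.52] 0.02
64.8 [-0.25  1.92] 0.02
66.3 [-0.28  2.32] 0.02
67.8 [-0.29  2.72] 0.02
69.3 [-0.29  3.12] 0.02
70.8 [-0.29  3.52] 0.02
72.3 [-0.27  3.92] 0.02
[541.5  74.3 297. ]
```

Emit:
apply_moves:
  fingers: [1,1,1,1,1,1,1,1,1,1]
  dp:
    - [-0.05,0.33,0]
    - [-0.11,0.73,0]
    - [-0.17,1.12,0]
    - [-0.22,1.52,0]
    - [-0.25,1.92,0]
    - [-0.28,2.32,0]
    - [-0.29,2.72,0]
    - [-0.29,3.12,0]
    - [-0.29,3.52,0]
    - [-0.27,3.92,0]
  yaw: [-1.5,-3,-4.5,-6,-7.5,-9,-10.5,-12,-13.5,-15]

```text
clock: 14.35
position: [538.7, 113.6, 297.0]
ee_rot: [0.807, -0.59, -0.0, 0.001]
contact_force: [0.5, -1.1, 1.3]
gripper_width: -0.4
```

```bash
python3 arc.py 73.3 82.3 297.2
python3 - <<'E'
from h import *
S=get_image("scene")
cv2.imwrite("pics/s5.png",cv2.resize(S["color"][80:270,160:413],(800,600),interpolation=cv2.INTER_CUBIC))
E
```

```text
73.3 [0.02 0.26] 0.02
74.3 [0.04 0.52] 0.02
75.3 [0.07 0.79] 0.02
76.3 [0.1  1.06] 0.02
77.3 [0.14 1.32] 0.02
78.3 [0.18 1.58] 0.02
79.3 [0.22 1.85] 0.02
80.3 [0.27 2.11] 0.02
81.3 [0.33 2.37] 0.02
82.3 [0.39 2.63] 0.02
[538.7 113.6 297. ]
```

View pics/s5.png

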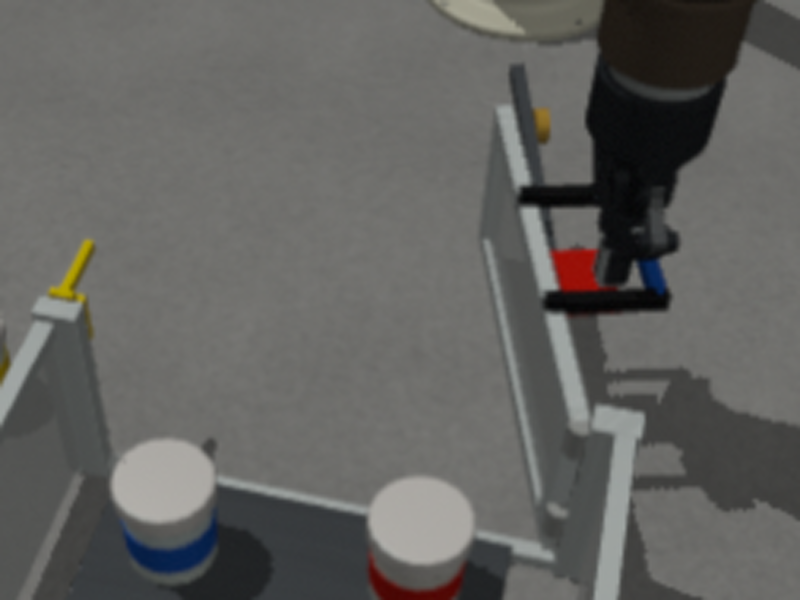

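The gate is nearly square, with its top edge running from (505,110) to (580,420). The fingertip is on the pad against the bar. I'll finish the swing, then measure the angle.

Emit:
apply_moves:
  fingers: [1,1,1,1,1,1,1,1,1,1]
  dp:
    - [0.02,0.26,0]
    - [0.04,0.52,0]
    - [0.07,0.79,0]
    - [0.1,1.06,0]
    - [0.14,1.32,0]
    - [0.18,1.58,0]
    - [0.22,1.85,0]
    - [0.27,2.11,0]
    - [0.33,2.37,0]
    - [0.39,2.63,0]
  yaw: [-1,-2,-3,-4,-5,-6,-7,-8,-9,-10]

```text
clock: 15.4
position: [542.8, 140.7, 297.0]
ee_rot: [0.752, -0.659, -0.0, 0.001]
contact_force: [0.7, -1.3, 1.7]
gripper_width: -0.3
```

```bash
python3 arc.py 83.3 92.3 297.2
python3 - <<'E'
from h import *
S=get_image("scene")
f=lambda u,v:onz(S,(160+u*253/800,80+v*190/600),150)[:2]
a,b=f(505,110),f(580,420);d=b-a;print("prev frame gate dir (y axis) deg",np.degrees(np.arctan2(d[1],d[0])),a,b)
cv2.imwrite("pics/s6.png",cv2.resize(S["color"][90:240,280:430],(600,600),interpolation=cv2.INTER_CUBIC))
E
```

```text
83.3 [0.04 0.18] 0.02
84.3 [0.11 0.44] 0.02
85.3 [0.18 0.7 ] 0.02
86.3 [0.26 0.96] 0.02
87.3 [0.34 1.21] 0.02
88.3 [0.42 1.46] 0.02
89.3 [0.51 1.72] 0.02
90.3 [0.61 1.97] 0.02
91.3 [0.71 2.21] 0.02
92.3 [0.81 2.46] 0.02
[542.8 140.7 297. ]
prev frame gate dir (y axis) deg 16.143680011200917 [409.48601314  23.25828284] [688.33093979 103.97307637]
```

View pics/s6.png

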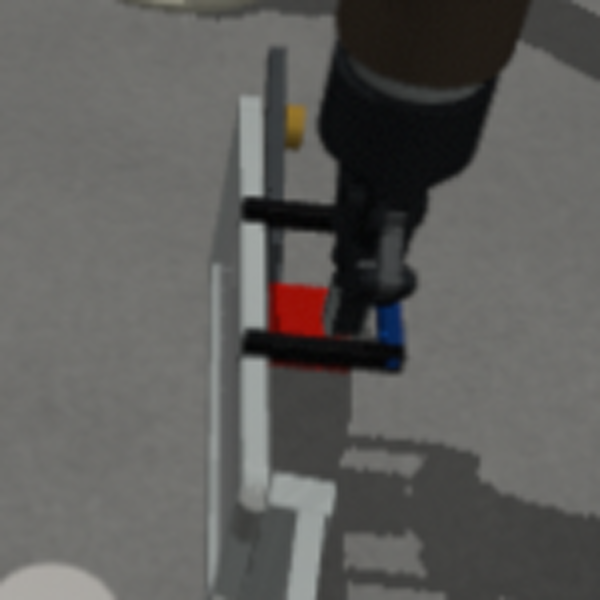

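The previous frame gave 72.5° by measurement against 72.3° commanded, so they agree. Now the last 8°: the gate edge at (252,100)–(255,490) shows it about 8° short.

Emit:
apply_moves:
  fingers: [1,1,1,1,1,1,1,1,1,1]
  dp:
    - [0.04,0.18,0]
    - [0.11,0.44,0]
    - [0.18,0.7,0]
    - [0.26,0.96,0]
    - [0.34,1.21,0]
    - [0.42,1.46,0]
    - [0.51,1.72,0]
    - [0.57,1.88,0]
    - [0.57,1.88,0]
    - [0.57,1.88,0]
  yaw: [-1,-2,-3,-4,-5,-6,-7,-8,-8,-8]

```text
clock: 16.45
position: [548.8, 160.3, 297.2]
ee_rot: [-0.704, 0.71, 0.0, 0.0]
contact_force: [2.3, 0.4, 2.9]
gripper_width: -0.2
```

Emit:
apply_moves:
  fingers: [1,1,1,1,1,1,1,1,1,1]
  dp:
    - [0,0,0.2]
    - [0,0,0.4]
    - [0,0,0.6]
    - [0,0,0.8]
    - [0,0,1.0]
    - [0,0,1.2]
    - [0,0,1.4]
    - [0,0,1.6]
    - [0,0,1.8]
    - [0,0,1.9]
  yaw: [0,0,0,0,0,0,0,0,0,0]

```text
clock: 17.45
position: [548.7, 160.2, 316.0]
ee_rot: [-0.704, 0.71, 0.0, -0.0]
contact_force: [0.2, 0.5, 0.9]
gripper_width: -0.0
```

Emit:
apply_moves:
  fingers: [1,1,1,1,1,1,1,1,1,1]
  dp:
    - [0,-0.3,0]
    - [0,-0.5,0.3]
    - [0,-0.5,1]
    - [0,-0.5,2]
    - [0,-0.5,3]
    - [0,-0.5,5]
    - [0,-0.5,8]
    - [0,-0.5,10]
    - [0,-0.5,10]
    - [0,-0.5,10]
  yaw: [0,0,0,0,0,0,0,0,0,0]

```text
clock: 18.45
position: [548.4, 155.2, 416.6]
ee_rot: [-0.704, 0.71, 0.0, 0.0]
contact_force: [-0.4, -0.4, -1.1]
gripper_width: -0.2
```

Emit:
apply_moves:
  fingers: [1,1,1,1,1,1,1,1,1,1]
  dp:
    - [-1,3,0]
    - [-1,6,0]
    - [-1,9,0]
    - [-1,12,0]
    - [-1,15,0]
    - [-1,18,0]
    - [-1,20,0]
    - [-1,20,0]
    - [-1,20,0]
    - [-1,20,0]
  yaw: [0,0,0,0,0,0,0,0,0,0]

```text
clock: 19.45
position: [538.4, 354.4, 416.3]
ee_rot: [-0.704, 0.71, 0.0, 0.0]
contact_force: [-0.2, 0.2, -0.1]
gripper_width: 0.3
```

```bash
python3 - <<'E'
from h import *
S,T=[get_image(n) for n in("scene","top")]
print(read_state()["contact_force"])
for im in(S,T):print({k:[b[2] for b in blobs(m)[0]] for k,m in masks(im).items()})
a=cv2.resize(S["color"][80:290,130:410],(560,420));b=cv2.resize(T["color"][100:300,150:380],(483,420))
cv2.imwrite("pics/fin.png",cv2.resize(np.hstack([a,b]),None,fx=.76,fy=.76,interpolation=cv2.INTER_AREA))
E
```

```text
[-0.64109313 -1.11666116 -0.23088416]
{'red': [[367.7, 168.3], [289.9, 267.5]], 'blue': [[22.2, 117.6], [385.9, 165.2], [213.9, 254.6]], 'yellow': [[66.7, 9.3], [55.6, 15.0], [43.6, 25.2], [14.4, 31.3], [28.9, 31.4], [368.6, 128.5], [183.3, 166.4], [151.5, 202.4]]}
{'red': [[205.9, 151.9], [153.0, 239.2]], 'blue': [[260.6, 146.4], [471.4, 154.5], [241.1, 166.0], [135.9, 239.1], [509.4, 255.4]], 'yellow': [[506.0, 150.9], [306.1, 180.8], [335.7, 202.7], [155.0, 302.4]]}
```

View pics/fin.png

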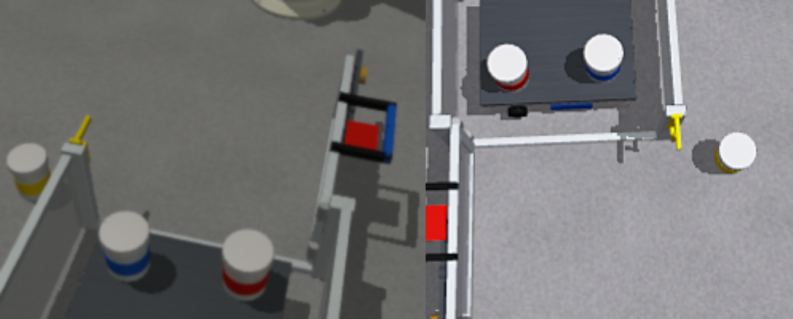

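Jar blobs are where they were, and the latch looks level. I'll check the gate angle and pad height by triangulation, then hand in.

```bash
python3 - <<'E'
from h import *
S,T=[get_image(n) for n in("scene","top")]
b=tri([ray(S,(385.9,165.2)),ray(T,(135.9,239.1))]);p=tri([ray(S,(367.7,168.3)),ray(T,(153.0,239.2))])
r=b[:2]-[691.6,105];r0=np.array([619.8,-38.3])-[691.6,105]
print("bar",b.round(1),"pad",p.round(1),"angle",np.degrees(np.arctan2(r0[1],r0[0])-np.arctan2(r[1],r[0]))%360)
job_done()
E
```

```text
bar [547.3 178.3 155.3] pad [546.5 144.4 137.4] angle 90.29638300005206
the job is handed in; nothing more can be done
```

The gate is unlatched and standing open, and I handed the job in at about 19.5 s of the 51 s allowed.

- **Unlatching:** I pressed the red pad down 14 mm with closed fingers until the bar met the hood. The highest vertical reading was 9 N (about 10 N in total). I then eased back about 1 mm.
- **Opening:** With the pad held down, I drew the gate round by the blue bar. Readings at the end of each move stayed below about 4 N, and I didn't see readings between them.
- **Release:** I lifted the fingers slowly and moved the arm clear, so the robot is touching nothing.

**Last checks:**
- **Gate angle:** it measures 90.3° open by triangulation.
- **Latch:** the pad is back at 137 mm, against 138 mm at rest, so the bar is level.
- **Jars:** the red and blue jars' bands are where they started in both camera views, within 0.3 px. The yellow jar's is too, apart from the normal noise of a small blob.
- **Force:** the last reading was about 1.3 N with the arm in free air, which is sensor noise.

No check failed or disagreed.

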